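Open the delivery carton and unpack the shoe cream

TASK

Unpack the delivery on the cobbler's bench: first fold the carton's two long top flaps outwards well past upright, then fold out the two short end flaps beneath them in the same way, leaving all four standing open. Then lift the red-capped jar of shoe cream out, keep it upright, and set it down (do not drop it) wholly on the square cork mat. Leave the two black rubber heels in the carton and do not disturb anything else on the bench.

Things in the scene. Friction and masses are not known exactly. Their poses are not given: they have to be found in the camera images.
- carton: open-topped brown cardboard carton fixed to the bench, outside 184 (x) x 220 (y) x 90 (z) mm, walls and floor 5 mm. Origin: centre of its underside, on the bench top. Its x axis crosses the two long walls (near wall at x = -92, far wall at x = +92 mm), y runs along them (left end at +110 mm, right end at -110 mm), z up
- flap_near (a joint): hinge angle of the carton's near long flap, a 90 x 218 mm cardboard panel 4 mm thick, hinged along the near long wall (carton x = -90 mm), 96 mm above the table. 0 = flat over the opening, pi/2 = upright, 2.3 = folded fully outwards (stop). It swings easily (under 1 N) and stays where it is left
- flap_far (a joint): hinge angle of the carton's far long flap, a 90 x 218 mm cardboard panel 4 mm thick, hinged along the far long wall (carton x = +90 mm), 96 mm above the table. 0 = flat over the opening, pi/2 = upright, 2.3 = folded fully outwards (stop). It swings easily (under 1 N) and stays where it is left
- flap_left (a joint): hinge angle of the carton's left short end flap, a 70 x 120 mm cardboard panel 4 mm thick, hinged along the left short end wall (carton y = +108 mm), 91 mm above the table. 0 = flat over the opening, pi/2 = upright, 2.3 = folded fully outwards (stop). It swings easily (under 1 N) and stays where it is left. It starts almost flat, under the long flaps
- flap_right (a joint): hinge angle of the carton's right short end flap, a 70 x 120 mm cardboard panel 4 mm thick, hinged along the right short end wall (carton y = -108 mm), 91 mm above the table. 0 = flat over the opening, pi/2 = upright, 2.3 = folded fully outwards (stop). It swings easily (under 1 N) and stays where it is left. It starts almost flat, under the long flaps
- flap_near_edge (a point): middle of the free edge of the near long flap
- flap_far_edge (a point): middle of the free edge of the far long flap
- flap_left_edge (a point): middle of the free edge of the left end flap
- flap_right_edge (a point): middle of the free edge of the right end flap
- jar: the shoe cream jar: white round jar with a red cap, 47 mm in diameter and 58 mm tall overall, closed, about 0.1 kg, standing loose on the carton's floor in a row with the two heels, in any of the three places (about 62 mm apart along the carton's y). Origin: centre of its underside, z up
- heel_a: black rubber shoe heel, D-shaped, about 59 x 46 x 28 mm, lying loose in the carton; origin at its underside, near the middle
- heel_b: a second, identical black rubber heel in the carton
- mat: square cork mat fixed to the bench, 120 x 120 x 4 mm, on the robot's left or right; origin: centre of its underside, on the bench top
- tray: square green metal tray fixed to the bench, 120 x 120 x 30 mm, on the other side from the mat; origin: centre of its underside
- tack_tin: low round brass tin, 48 mm in diameter, 25 mm tall, loose in the green tray; origin: centre of its underside
- glue: clear glue bottle with blue label and blue cap, 56 mm in diameter, 150 mm tall, standing loose just past the carton's left end; origin: centre of its underside
- spray: yellow can with bare metal top, 52 mm in diameter, 160 mm tall, standing loose just past the carton's right end; origin: centre of its underside
- hammer: hammer, 240 mm long, lying on the bench beyond the carton; origin near the middle of its length, underside
- brush: flat brush, 190 mm long, lying on the bench beyond the carton; origin near the middle of its length, underside
- blue_jar: a jar of the same shape (47 mm diameter, 58 mm tall) with a blue cap, standing on the open bench at the left; origin: centre of its underside
Not all that is in view belongs to the job. Of the things that look like the mat, take the one that is farthest to the robot's right at the start. Leave any blue or purple look-alike of the heel_b alone.

How it is judged (in metres and radians):
On the way, in this order (a step that is already met when the one before it is completed fails the run):
1. both long flaps are folded out past upright (over 1.7 rad), the end flaps still lying low (under 0.8 rad) and the jar still in the carton (value of joint each of flap_near, flap_far above 1.7 rad and value of joint each of flap_left, flap_right below 0.8 rad and x of jar in the frame of carton between -0.085 and 0.085 m and y of jar in the frame of carton between -0.105 and 0.105 m and z of jar in the frame of carton between -0.002 and 0.07 m), for 0.2 s.
2. all four flaps are folded out past upright (over 1.7 rad), the jar still in the carton (value of joint each of flap_near, flap_far, flap_left, flap_right above 1.7 rad and x of jar in the frame of carton between -0.085 and 0.085 m and y of jar in the frame of carton between -0.105 and 0.105 m and z of jar in the frame of carton between -0.002 and 0.07 m), for 0.2 s.
3. the jar is lifted clear of the carton in the gripper (z of jar in the frame of carton above 0.1 m and contact force between the fingers and jar above 0.5 N), for 0.1 s.
4. the jar stands wholly on the cork mat while still held (x of jar in the frame of mat between -0.037 and 0.037 m and y of jar in the frame of mat between -0.037 and 0.037 m and z of jar in the frame of mat between -0.002 and 0.008 m and contact force between jar and mat above 0.1 N and contact force between the fingers and jar above 0.5 N), for 0.05 s.
At the end, for the whole second after the job is handed in: All four flaps are open past upright (over 1.7 rad), the red-capped jar stands released, upright (within 0.1 rad) and at rest wholly on the cork mat (its centre within 37 mm of the mat's centre along each side), and both heels are inside the carton (value of joint each of flap_near, flap_far, flap_left, flap_right above 1.7 rad and x of jar in the frame of mat between -0.037 and 0.037 m and y of jar in the frame of mat between -0.037 and 0.037 m and z of jar in the frame of mat between -0.002 and 0.008 m and angle between jar's own z axis and vertical below 0.1 rad and linear speed of jar below 0.02 m/s and contact force between jar and mat above 0.1 N and contact force between the fingers and jar below 0.05 N and x of heel_a in the frame of carton between -0.085 and 0.085 m and y of heel_a in the frame of carton between -0.105 and 0.105 m and z of heel_a in the frame of carton between -0.002 and 0.07 m and x of heel_b in the frame of carton between -0.085 and 0.085 m and y of heel_b in the frame of carton between -0.105 and 0.105 m and z of heel_b in the frame of carton between -0.002 and 0.07 m); the robot touches nothing.
It fails at once if the red-capped jar is tipped (over 0.6 rad) (angle between jar's own z axis and vertical above 0.6 rad).
It fails at once if another loose thing on the bench (glue bottle, yellow can, tack tin, hammer, brush, blue-capped jar) is pushed over 25 mm (distance of any of glue, spray, tack_tin, hammer, brush, blue_jar from where it was at the start of the episode above 0.025 m).
It also fails if it takes over 72 s, if anything falls off the work surface, if the arm or the gripper's body presses on something with over 40 N, if the wrist force passes 120 N, or if a joint passes its speed limit or range.

ROBOT

A 6-joint arm with a two-finger parallel gripper is mounted at the origin on the work surface. World frame = base frame: x ahead of the robot, y to its left, z up, the work surface at z = 0. Lengths are in mm, angles in rad, forces in N, time in s.
With the tool pointing down it reaches from about 300 to 875 mm from the base axis. Payload 6.4 kg.
Tool frame: the origin (TCP) lies on the centre line of the jaws, within the pads' length; the fingertips stand 17 mm ahead of it and the grasp point (between the pads) lies 2 mm behind it; z points along the fingers, y is the line along which they close (so a half turn about z gives the same grasp; the last joint's range is limited). The gripper opens to 85 mm and grips with 20 to 120 N. Pads are 22 mm wide; open, the fingers measure 114 mm over their backs; the gripper's body (76 mm by 85 mm) begins 54 mm behind the grasp point. The pads swing forward as they close: fully open they stand 13 mm farther back than shut.
Start: joints at [-1.523, 0.181, 1.607, -0, 1.354, -0.206], TCP at [144.389, -556.591, 248.288] pointing down, gripper open.
Joint ranges: [-2.99, 2.99], [-0.89, 2.07], [0.3, 2.58], [-1.14, 4.28], [0, 2.63], [-3.12, 3.12]. Speed limits (rad/s): [2.57, 2.57, 3.01, 3.14, 3.14, 3.14].

INTERFACE

Orientations are given as a unit quaternion [w, x, y, z].
In Python, from station import readout, eyes, bot gives the robot as it stands.
- The arm moves only by the tool move_arm, never from a script. Its argument "increments" is a list of rows, each a list of 7 numbers: the opening, from 0 (shut) to 1 (fully open), then the shift along the world's x, y, z in m, then the turn, a rotation vector about the world's x, y, z in rad. A call has 1 to 12 rows; each row shifts and turns the commanded pose from where the row before left it; what a row does not reach is not made up. A row lasts 1/12 s, in which the tool goes at most 41.7 mm and 7.16 degrees, less where a joint would pass 70% of its speed; a pose out of reach is approached as far as the arm can. A call with a gripper value outside its range is refused whole. The fingers move at their own pace and stop on an object; "force" is the grip in N (left out, the last holds). Time passes only in rows, so rows that do not move let the fingers close. It gives the time, the measured TCP pose, the force, the opening and the grip force at its end, in the units of the state.
- readout.observe(): the state, without advancing time (a new reading comes with each control period).
- eyes.snapshot(name): name is "scene" or "top"; returns the picture (384x512x3 uint8, blue, green, red); there is no depth.
- eyes.camera_params(name): a dict with "fx", "fy", "cx", "cy" (pixels), "rvec" (rotation vector, rad) and "tvec" (3), from world to camera coordinates, as OpenCV has them. Camera axes: x right, y down, z forward; pixel columns grow to the right and rows downward; lengths in mm; the calibration is good to about 2 mm. A picture is of the moment at which its call begins. camera_params takes no time and is no camera call.
- bot.sign_off(): hands the job in; it is judged then, once.
The state is a dict: "clock": time; "joint_pos": joint angles; "joint_vel": joint speeds; "tau": joint torques, N m; "position": TCP position; "ee_rot": TCP orientation; "wrist_force": force on the tool from outside, world axes, zero at the start; "wrist_torque": the same for the moment, N m; "width": finger opening in mm; "grip_force": force on a finger pad.
Only numpy, scipy, OpenCV 4.12 (cv2) and the standard library are available. Lean on these libraries where they do the work, as an engineer would, in place of code of your own. Each camera call takes 0.05 s, during which the arm holds its last target. There are 200 camera calls.

## Working session

There is one attempt and no reset: what is moved stays moved. The work goes in short steps, Python scripts to look and compute and a tool call to move; the robot and the scene stay as the last step left them, time stands still between calls to the robot, and variables do not carry over. Pictures are saved under pics/ and viewed, at most 10 in all, crops included, and the job is handed in when it is done.

Besides the shell and the picture viewer there is one more tool, called after ">>>" in YAML: its name, and indented under it one key for each argument. move_arm: Moves the arm, as the interface text tells. Its arguments: {"type":"object","properties":{"increments":{"type":"array"},"force":{"type":"number"}},"required":["increments"]}

```bash
ls; mkdir -p pics
python3 - <<'E'
from station import readout, eyes
import cv2, json, numpy as np
for n in("scene","top"):
    im=eyes.snapshot(n); cv2.imwrite(f"pics/{n}0.png",im)
    p=eyes.camera_params(n); print(n,p)
    R=cv2.Rodrigues(np.array(p["rvec"],float))[0]; print("C",(-R.T@np.array(p["tvec"],float).ravel()).round(0))
print(readout.observe())
E
```

```text
pics
scene {'fx': 392.8111354201488, 'fy': 392.8111354201488, 'cx': 254.05291578398362, 'cy': 195.5234373288687, 'rvec': array([ 0.93200305,  2.58439447, -0.91139566]), 'tvec': array([ 359.96424344, -240.7019067 , 1302.01157565])}
C [938. 531. 849.]
top {'fx': 497.52793511468394, 'fy': 497.52793511468394, 'cx': 256.89132297811443, 'cy': 194.83640002222225, 'rvec': array([ 2.13020306, -2.17787073,  0.08792682]), 'tvec': array([ 106.3063739 ,  525.87086534, 1425.22557046])}
C [ 372.   59. 1476.]
{'clock': 0.1, 'joint_pos': array([-1.52331236e+00,  1.81492633e-01,  1.60789402e+00,  3.27846171e-06,
        1.35377245e+00, -2.06299419e-01]), 'joint_vel': array([-0.00022866, -0.00165997, -0.00321077, -0.00163593,  0.00195493,
        0.00036142]), 'tau': array([ 3.64775406e-04, -4.45875156e+01, -3.52239776e+01, -1.36488188e-04,
        4.13691232e-03,  9.99898617e-06]), 'position': array([ 144.36016104, -556.11189537,  247.4664156 ]), 'ee_rot': array([-7.80627370e-04,  9.91959786e-01,  1.26551054e-01,  6.37240234e-05]), 'wrist_force': array([-0.12517386, -0.29017517, -0.93693174]), 'wrist_torque': array([ 0.01268215, -0.03410307, -0.02192743]), 'grip_force': 0.0, 'width': 85.8165258428172}
```

View pics/top0.png

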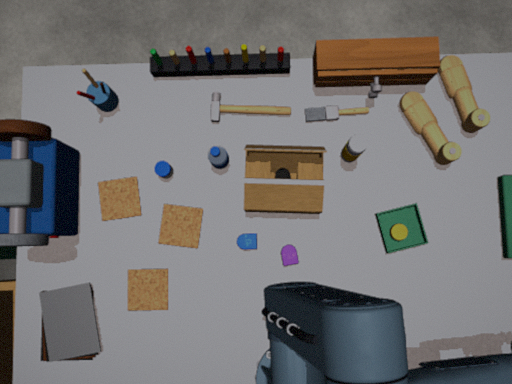

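View pics/scene0.png

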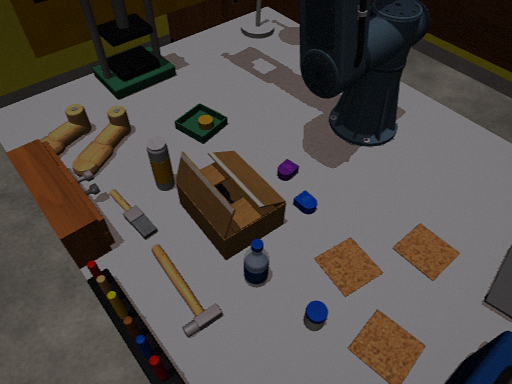

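The top view shows the carton at about (284,180), with the three cork mats at (120,198), (181,226) and (148,289). The tray is at (400,228), the glue at (218,157), the spray at (353,149) and the blue jar at (163,170). The blue (247,242) and purple (290,255) heels are look-alikes lying outside the carton. The scene view shows the far flap near upright and the near flap tilted inwards. The jar isn't visible yet. The mat candidate farthest right is the one at (181,226).

```bash
cat > h.py <<'E'
import cv2, numpy as np
from station import eyes, readout
P={n:eyes.camera_params(n) for n in("scene","top")}
def cam(n):
    p=P[n]; K=np.array([[p["fx"],0,p["cx"]],[0,p["fy"],p["cy"]],[0,0,1.]])
    return K,np.array(p["rvec"],float),np.array(p["tvec"],float)
def ray(n,uv):
    K,r,t=cam(n); R=cv2.Rodrigues(r)[0]
    d=R.T@np.linalg.inv(K)@np.array([uv[0],uv[1],1.]); return -R.T@t,d/np.linalg.norm(d)
def plane(n,uv,z):
    c,d=ray(n,uv); return c+d*(z-c[2])/d[2]
def tri(a,b):   # scene px, top px -> point, gap
    c1,d1=ray("scene",a); c2,d2=ray("top",b)
    s=np.linalg.lstsq(np.c_[d1,-d2],c2-c1,rcond=None)[0]; p,q=c1+s[0]*d1,c2+s[1]*d2
    return (p+q)/2,np.linalg.norm(p-q)
def proj(n,X):
    K,r,t=cam(n); return cv2.projectPoints(np.array(X,float).reshape(-1,1,3),r,t,K,None)[0].reshape(-1,2)
def crop(n,x0,y0,x1,y1,name,s=5):
    im=eyes.snapshot(n); cv2.imwrite(f"pics/{name}.png",cv2.resize(im[y0:y1,x0:x1],None,fx=s,fy=s,interpolation=cv2.INTER_CUBIC)); return im
E
python3 - <<'E'
from h import *
a=crop("top",205,125,365,245,"t1",5)
b=crop("scene",140,125,300,265,"s1",4)
A=cv2.imread("pics/t1.png");B=cv2.imread("pics/s1.png")
B=cv2.resize(B,(0,0),fx=A.shape[0]/B.shape[0],fy=A.shape[0]/B.shape[0])
cv2.imwrite("pics/c1.png",cv2.resize(A,None,fx=.99,fy=.99))
hs=cv2.cvtColor(a,cv2.COLOR_BGR2HSV)
m=cv2.inRange(hs,(8,80,110),(20,255,255)); m=cv2.morphologyEx(m,cv2.MORPH_CLOSE,np.ones((3,3)))
for c in cv2.findContours(m,cv2.RETR_EXTERNAL,cv2.CHAIN_APPROX_SIMPLE)[0]:
    if cv2.contourArea(c)>600:
        r=cv2.minAreaRect(c); print("t",np.round(r[0]),np.round(r[1]),round(r[2],1),plane("top",r[0],4).round(0), [plane("top",q,4)[:2].round(0).tolist() for q in cv2.boxPoints(r)])
E
```

```text
t [148. 289.] [40. 39.] 90.0 [261. 422.   4.] [[320.0, 480.0], [318.0, 364.0], [202.0, 365.0], [204.0, 479.0]]
t [180. 226.] [39. 40.] 7.4 [444. 324.   4.] [[395.0, 390.0], [512.0, 375.0], [494.0, 258.0], [377.0, 274.0]]
t [283. 197.] [79. 26.] 1.3 [522.  17.   4.] [[490.0, 135.0], [566.0, 132.0], [555.0, -102.0], [479.0, -98.0]]
t [119. 198.] [39. 39.] 82.9 [530. 508.   4.] [[583.0, 575.0], [595.0, 457.0], [477.0, 442.0], [465.0, 559.0]]
t [459.  86.] [64. 23.] 66.8 [ 848. -520.    4.] [[928.0, -455.0], [955.0, -521.0], [768.0, -585.0], [742.0, -520.0]]
t [379.  56.] [ 36. 126.] 88.3 [ 948. -286.    4.] [[1006.0, -96.0], [1005.0, -477.0], [892.0, -474.0], [892.0, -95.0]]
```

View pics/c1.png

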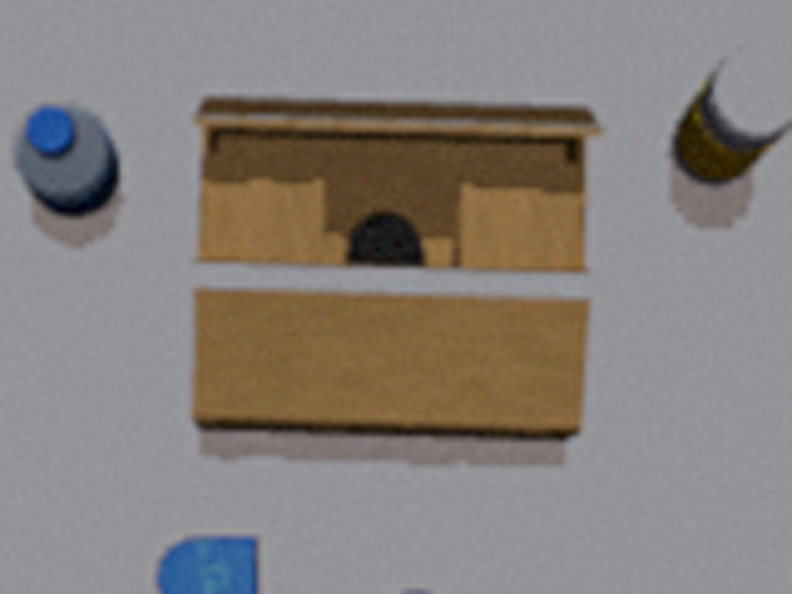

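View pics/s1.png

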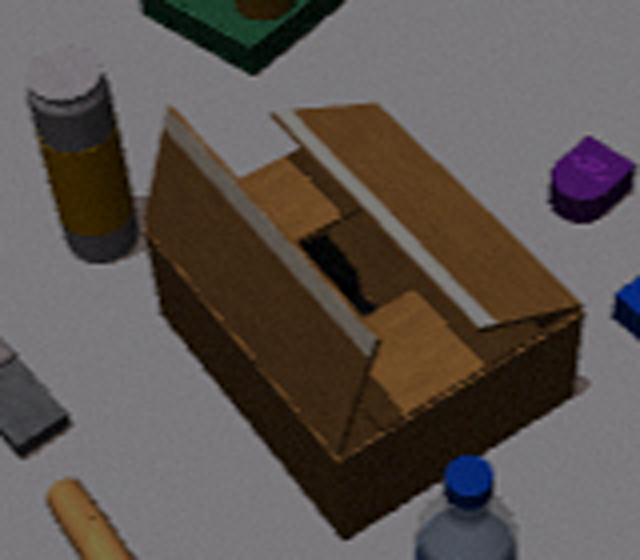

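Run:
```python
from h import *
S=lambda u,v:(140+u/4,125+v/4); T=lambda u,v:(205+u/4.95,125+v/4.95)
for n,s,t in [("near L",(482,326),(195,264)),("near R",(275,113),(588,271)),("far L",(380,342),(198,118)),("far R",(170,106),(600,130)),("hinge nearL",(580,308),(196,422)),("hinge nearR",(378,104),(578,431)),("hinge farL",(340,460),(208,100)),
 ("glue cap",(468,475),(50,130)),("endL edge far",(412,292),(325,178)),("endR edge far",(340,212),(462,184))]:
    p,g=tri(S(*s),T(*t)); print(n,p.round(0),round(g,1))
for n,s in [("farL b",(345,538)),("farR b",(165,315)),("nearL b",(577,393))]: print(n,plane("scene",S(*s),0).round(0))
print("spray base", plane("scene",S(103,235),0).round(0),plane("top",T(712,160),0).round(0),"glue base",plane("top",T(72,195),0).round(0))
im=eyes.snapshot("top");hs=cv2.cvtColor(im,cv2.COLOR_BGR2HSV)
# mat by two views: corners
for n in("scene","top"):
    im=eyes.snapshot(n);hs=cv2.cvtColor(im,cv2.COLOR_BGR2HSV)
    m=cv2.morphologyEx(cv2.inRange(hs,(5,80,110),(22,255,255)),cv2.MORPH_CLOSE,np.ones((3,3)))
    for c in cv2.findContours(m,cv2.RETR_EXTERNAL,cv2.CHAIN_APPROX_SIMPLE)[0]:
        M=cv2.moments(c)
        if M["m00"]>600: 
            ct=(M["m10"]/M["m00"],M["m01"]/M["m00"]); print(n,np.round(ct,1),plane(n,ct,4).round(0))
```

```text
near L [562. 126. 134.] 2.6
near R [553. -89. 134.] 2.9
far L [634. 122. 176.] 5.4
far R [622. -94. 180.] 1.6
hinge nearL [480. 128.  87.] 0.7
hinge nearR [469. -86.  93.] 1.0
hinge farL [663. 120.  85.] 4.3
glue cap [637. 203. 145.] 0.9
endL edge far [593.  69. 140.] 43.5
endR edge far [587.  -7. 140.] 42.8
farL b [663. 123.   0.]
farR b [652. -93.   0.]
nearL b [478. 133.  -0.]
spray base [ 646. -181.    0.] [ 638. -182.    0.] glue base [626. 206.   0.]
scene [386.4 347.4] [531. 510.   4.]
scene [348.  265.8] [446. 327.   4.]
scene [426.  250.9] [261. 424.   4.]
scene [ 94.5 149.7] [ 741. -431.    4.]
top [147.6 289.2] [260. 422.   4.]
top [180.5 225.8] [444. 324.   4.]
top [283.3 197. ] [522.  17.   4.]
top [119.3 198.4] [530. 508.   4.]
top [421.3 115.9] [ 757. -403.    4.]
top [456.7  80.2] [ 865. -515.    4.]
top [376.5  55.3] [ 950. -278.    4.]
```

Carton: centre about (566,18), yaw about -0.05, with the near flap at about 0.44 rad and the far flap at about 1.24 rad. The mat candidate at (181,226) is at (445,325). The first move is to shut the fingers and carry the tool over the carton.

>>> move_arm:
  increments:
    - [0, 0.0223, 0.0287, 0, 0, 0, 0.0635]
    - [0, 0.0223, 0.0287, 0, 0, 0, 0.0635]
    - [0, 0.0223, 0.0287, 0, 0, 0, 0.0635]
    - [0, 0.0223, 0.0287, 0, 0, 0, 0.0635]
    - [0, 0.0223, 0.0287, 0, 0, 0, 0.0635]
    - [0, 0.0223, 0.0287, 0, 0, 0, 0.0635]
    - [0, 0.0223, 0.0287, 0, 0, 0, 0.0635]
    - [0, 0.0223, 0.0287, 0, 0, 0, 0.0635]
    - [0, 0.0223, 0.0287, 0, 0, 0, 0.0635]
    - [0, 0.0223, 0.0287, 0, 0, 0, 0.0635]
  force: 20

```text
clock: 1.18
position: [368.2, -268.1, 248.6]
ee_rot: [0.0, 0.902, 0.431, 0.0]
wrist_force: [0.8, -0.6, -0.1]
width: -0.0
grip_force: 0.0
```

>>> move_arm:
  increments:
    - [0, 0.0223, 0.0287, 0, 0, 0, 0.0635]
    - [0, 0.0223, 0.0287, 0, 0, 0, 0.0635]
    - [0, 0.0223, 0.0287, 0, 0, 0, 0.0635]
    - [0, 0.0223, 0.0287, 0, 0, 0, 0.0635]
    - [0, 0.0223, 0.0287, 0, 0, 0, 0.0635]
    - [0, 0.0223, 0.0287, 0, 0, 0, 0.0635]
    - [0, 0.0223, 0.0287, 0, 0, 0, 0.0635]
    - [0, 0.0223, 0.0287, 0, 0, 0, 0.0635]
    - [0, 0.0223, 0.0287, 0, 0, 0, 0.0635]
    - [0, 0.0223, 0.0287, 0, 0, 0, 0.0635]
    - [0, 0, 0, 0, 0, 0, 0]

```text
clock: 2.1
position: [592.9, 22.3, 248.1]
ee_rot: [-0.0, 0.721, 0.693, 0.001]
wrist_force: [-0.4, -0.8, 0.0]
width: 0.2
grip_force: 0.0
```

>>> move_arm:
  increments:
    - [0, -0.003, 0, -0.03, 0, 0, 0]
    - [0, 0, 0, -0.03, 0, 0, 0]
    - [0, 0, 0, -0.028, 0, 0, 0]
    - [0, 0.015, -0.001, 0, 0, 0, 0]
    - [0, 0.015, -0.001, 0, 0, 0, 0]
    - [0, 0.012, -0.001, 0, 0, 0, 0]
    - [0, 0.012, 0, 0, 0, 0, 0]
    - [0, 0.012, 0, 0, 0, 0, 0]
    - [0, 0.01, 0, 0, 0, 0, 0]
    - [0, 0.01, 0, 0, 0, 0, 0]
    - [0, 0, 0, 0, 0, 0, 0]

```text
clock: 3.02
position: [674.5, 14.0, 160.1]
ee_rot: [0.0, 0.724, 0.69, 0.0]
wrist_force: [-0.6, -0.5, -0.3]
width: 0.2
grip_force: 0.0
```

Run:
```python
from h import *
a=cv2.resize(eyes.snapshot("top")[110:245,205:365],(592,500)); b=cv2.resize(eyes.snapshot("scene")[110:270,130:310],(562,500))
cv2.imwrite("pics/c2.png",cv2.resize(np.hstack([a,b]),(800,346)))
```

```text
(no output)
```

View pics/c2.png

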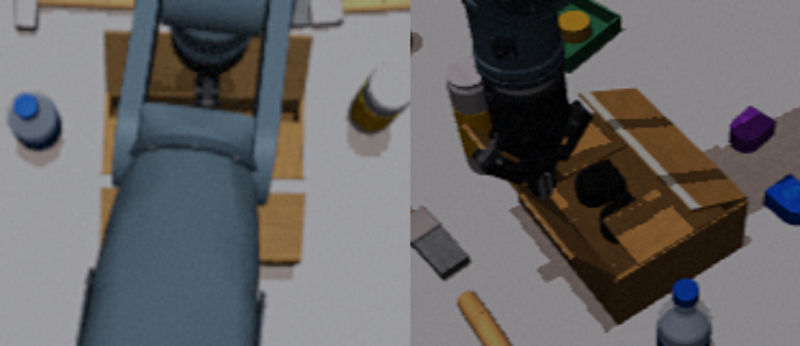

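The far flap is folded outwards at about (200,60) in the left picture. The heels show at the centre (600,185) and at the left place (615,215), so the jar should be at the right. Next is the near flap.

>>> move_arm:
  increments:
    - [0, -0.012, 0, 0.01, 0, 0, 0]
    - [0, -0.035, 0.002, 0, 0, 0, 0]
    - [0, -0.035, 0.002, 0, 0, 0, 0]
    - [0, 0, 0, -0.02, 0, 0, 0]
    - [0, 0, 0, -0.015, 0, 0, 0]
    - [0, -0.01, 0, 0.001, 0, 0, 0]
    - [0, -0.01, 0.001, 0.003, 0, 0, 0]
    - [0, -0.01, 0.001, 0.007, 0, 0, 0]
    - [0, -0.01, 0, 0.008, 0, 0, 0]
    - [0, -0.01, 0.001, 0.006, 0, 0, 0]
    - [0, -0.01, 0, 0.006, 0, 0, 0]
    - [0, -0.01, 0.001, 0.006, 0, 0, 0]

```text
clock: 4.12
position: [520.8, 22.3, 173.7]
ee_rot: [0.001, 0.724, 0.69, 0.001]
wrist_force: [0.4, 0.1, 0.1]
width: 0.1
grip_force: 0.2
```

>>> move_arm:
  increments:
    - [0, -0.012, 0, 0.004, 0, 0, 0]
    - [0, -0.012, 0.001, 0.002, 0, 0, 0]
    - [0, -0.012, 0, 0, 0, 0, 0]
    - [0, -0.012, 0.001, 0, 0, 0, 0]
    - [0, -0.012, 0, 0, 0, 0, 0]
    - [0, -0.012, 0, 0, 0, 0, 0]
    - [0, 0, 0, 0, 0, 0, 0]

```text
clock: 4.7
position: [447.3, 24.8, 178.6]
ee_rot: [-0.0, 0.723, 0.69, -0.0]
wrist_force: [0.2, 0.5, -0.3]
width: 0.2
grip_force: 0.0
```

>>> move_arm:
  increments:
    - [0, 0.02, 0, 0.02, 0, 0, 0]
    - [0, 0.03, 0, 0.03, 0, 0, 0]
    - [0, 0.025, 0, 0.03, 0, 0, 0]
    - [0, 0.025, 0, 0.03, 0, 0, 0]
    - [0, 0, 0, 0, 0, 0, 0]

```text
clock: 5.12
position: [555.4, 23.5, 295.5]
ee_rot: [0.006, 0.724, 0.69, 0.004]
wrist_force: [-0.1, 0.6, 0.7]
width: 0.2
grip_force: 0.0
```

Run:
```python
from h import *
a=cv2.resize(eyes.snapshot("top")[110:245,205:365],(592,500)); b=cv2.resize(eyes.snapshot("scene")[110:270,130:310],(562,500))
cv2.imwrite("pics/c3.png",cv2.resize(np.hstack([a,b]),(800,346)))
print(readout.observe()["joint_pos"].round(2))
```

```text
[-0.17  0.09  1.62  0.    1.42 -0.12]
```

View pics/c3.png

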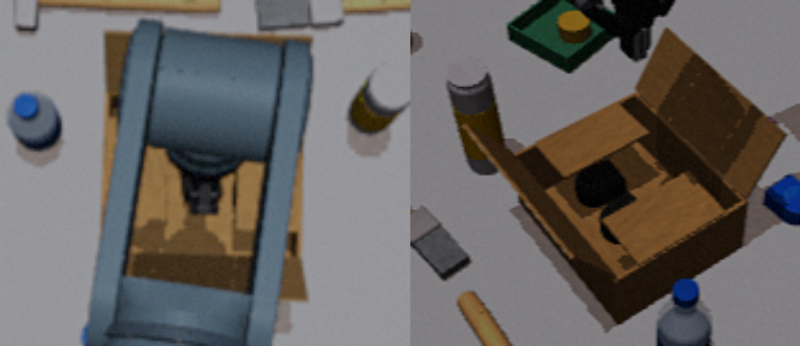

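Both long flaps stand open and the end flaps lie flat. The heels are at the centre and left places. Next: tilt the tool 0.6 rad towards +y to hook the left flap.

>>> move_arm:
  increments:
    - [0, 0.011, 0.001, 0, 0.1, 0, 0]
    - [0, 0, 0, 0, 0.1, 0, 0]
    - [0, 0, 0, 0, 0.1, 0, 0]
    - [0, 0, 0, 0, 0.1, 0, 0]
    - [0, 0, 0, 0, 0.1, 0, 0]
    - [0, 0, 0, 0, 0.1, 0, 0]
    - [0, 0, 0, -0.03, 0, 0, 0]
    - [0, 0, 0, -0.03, 0, 0, 0]
    - [0, 0, 0, -0.03, 0, 0, 0]
    - [0, 0, 0, -0.03, 0, 0, 0]
    - [0, 0, 0, 0, 0, 0, 0]

```text
clock: 6.13
position: [554.8, 27.2, 161.1]
ee_rot: [-0.219, 0.692, 0.658, 0.201]
wrist_force: [-0.3, 0.3, -0.4]
width: 0.5
grip_force: 0.0
```

Run:
```python
from h import *
o=readout.observe(); print(o["joint_pos"].round(2),o["position"].round(1),o["ee_rot"].round(3))
# predicted pixels of end-flap edges at z 91..100 vs dark/bright boundary in scene
c=np.array([566,17.]);ex=np.array([.9987,-.05]);ey=np.array([.05,.9987])
for z in(91,97,103):
    for s in(1,-1): print(z,s,proj("scene",[[*(c+dx*ex+s*38*ey),z] for dx in(-60,60)]).round(1).tolist())
im=eyes.snapshot("scene")[110:270,130:310]; cv2.imwrite("pics/s4.png",cv2.resize(im,None,fx=4,fy=3.7))
```

```text
[-0.46  0.35  1.71  0.54  1.42 -0.58] [554.8  27.2 161.1] [-0.219  0.692  0.658  0.201]
91 1 [[258.1, 189.6], [218.5, 212.2]]
91 -1 [[240.4, 171.7], [201.5, 192.6]]
97 1 [[258.1, 188.1], [218.4, 210.7]]
97 -1 [[240.4, 170.2], [201.3, 191.0]]
103 1 [[258.2, 186.5], [218.2, 209.2]]
103 -1 [[240.4, 168.6], [201.1, 189.5]]
```

View pics/s4.png

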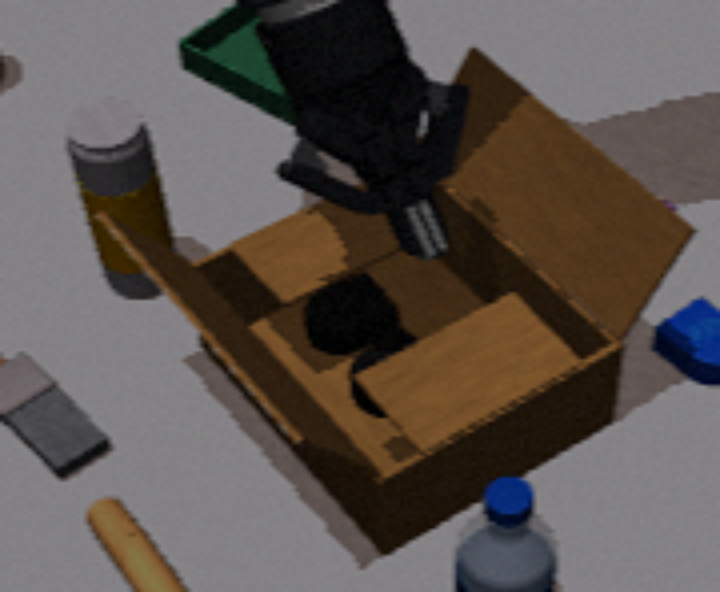

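The picture shows the flap edges lying flat where predicted. The left flap edge runs from (355,380) to (515,293), which matches z≈91. Next, insert under it and lift.

>>> move_arm:
  increments:
    - [0, 0.011, -0.002, -0.026, 0, 0, 0]
    - [0, 0, 0, -0.026, 0, 0, 0]
    - [0, 0, 0, -0.026, 0, 0, 0]
    - [0, 0, 0.011, 0, 0, 0, 0]
    - [0, 0, 0.011, 0, 0, 0, 0]
    - [0, 0, 0, 0, 0, 0, 0]

```text
clock: 6.68
position: [571.6, 46.8, 91.9]
ee_rot: [-0.213, 0.691, 0.66, 0.204]
wrist_force: [-0.6, 0.2, -0.2]
width: -0.5
grip_force: 0.2
```

>>> move_arm:
  increments:
    - [0, 0, 0.001, 0.015, 0, 0, 0]
    - [0, 0, 0.002, 0.015, 0, 0, 0]
    - [0, 0, 0.007, 0.012, 0, 0, 0]
    - [0, 0, 0.01, 0.012, 0, 0, 0]
    - [0, 0, 0.01, 0.012, 0, 0, 0]
    - [0, 0, 0.01, 0.002, 0, 0, 0]
    - [0, 0, 0.01, 0.001, 0, 0, 0]
    - [0, 0, 0.01, 0, 0, 0, 0]
    - [0, 0, 0.01, -0.001, 0, 0, 0]
    - [0, 0, 0.01, -0.002, 0, 0, 0]
    - [0, 0, 0.01, -0.002, 0, 0, 0]
    - [0, 0, 0, 0, 0, 0, 0]

```text
clock: 7.68
position: [569.7, 137.6, 152.6]
ee_rot: [-0.215, 0.691, 0.66, 0.203]
wrist_force: [0.3, -0.3, -0.0]
width: -0.1
grip_force: 0.0
```

Run:
```python
from h import *
im=eyes.snapshot("scene")[110:270,130:310]; cv2.imwrite("pics/s5.png",cv2.resize(im,None,fx=4,fy=3.7))
```

```text
(no output)
```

View pics/s5.png

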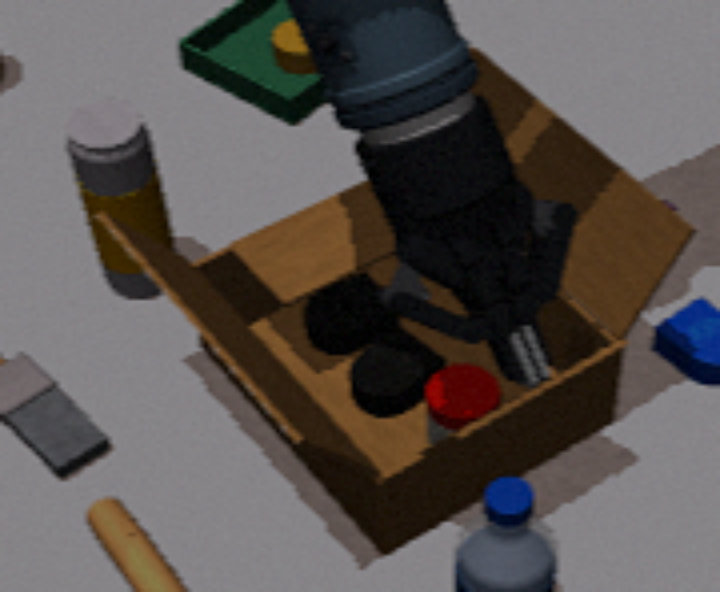

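The left flap is folded out and is seen edge-on at (550,370). The red-capped jar is at the left place, (462,390), with both heels at the centre and right. Next: back off and tilt the other way for the right flap.

>>> move_arm:
  increments:
    - [0, 0, -0.02, 0.01, 0, 0, 0]
    - [0, 0, -0.02, 0.025, 0, 0, 0]
    - [0, 0, -0.02, 0.03, -0.05, 0, 0]
    - [0, 0, -0.02, 0.03, -0.1, 0, 0]
    - [0, 0, -0.02, 0, -0.1, 0, 0]
    - [0, 0, -0.02, 0, -0.1, 0, 0]
    - [0, 0, -0.008, 0, -0.1, 0, 0]
    - [0, 0, 0, 0, -0.1, 0, 0]
    - [0, 0, 0, 0, -0.1, 0, 0]
    - [0, 0, 0, 0, -0.1, 0, 0]
    - [0, 0, 0, 0, -0.1, 0, 0]
    - [0, 0, 0, 0, -0.1, 0, 0]

```text
clock: 8.73
position: [571.3, 7.1, 249.5]
ee_rot: [0.128, 0.712, 0.679, -0.121]
wrist_force: [-1.9, 0.7, -0.7]
width: 0.5
grip_force: 0.0
```

>>> move_arm:
  increments:
    - [0, 0, 0, 0, -0.1, 0, 0]
    - [0, 0, 0, 0, -0.1, 0, 0]
    - [0, 0, 0, 0, -0.05, 0, 0]
    - [0, 0, 0, 0, 0, 0, 0]
    - [0, 0, 0, 0, 0, 0, 0]

```text
clock: 9.15
position: [570.6, 7.9, 247.8]
ee_rot: [0.213, 0.691, 0.66, -0.204]
wrist_force: [0.6, -0.2, 1.1]
width: 0.3
grip_force: 0.0
```

>>> move_arm:
  increments:
    - [0, -0.004, 0.002, -0.025, 0, 0, 0]
    - [0, 0, 0, -0.025, 0, 0, 0]
    - [0, 0, 0, -0.025, 0, 0, 0]
    - [0, 0, 0, -0.025, 0, 0, 0]
    - [0, 0, 0, -0.025, 0, 0, 0]
    - [0, 0, 0, -0.02, 0, 0, 0]
    - [0, 0, 0, -0.02, 0, 0, 0]
    - [0, 0, 0, 0, 0, 0, 0]
    - [0, 0, -0.012, 0, 0, 0, 0]
    - [0, 0, -0.012, 0, 0, 0, 0]
    - [0, 0, 0, 0, 0, 0, 0]

```text
clock: 10.07
position: [568.5, -13.5, 85.0]
ee_rot: [0.213, 0.693, 0.659, -0.2]
wrist_force: [0.6, 13.8, 0.2]
width: 0.1
grip_force: 6.2
```

>>> move_arm:
  increments:
    - [0, 0, 0.003, 0, 0, 0, 0]
    - [0, 0, 0, 0.006, 0, 0, 0]
    - [0, 0, 0, 0.008, 0, 0, 0]
    - [0, 0, 0, 0, 0, 0, 0]

```text
clock: 10.4
position: [568.5, -12.5, 101.0]
ee_rot: [0.215, 0.692, 0.659, -0.203]
wrist_force: [0.1, 0.8, -0.0]
width: 0.3
grip_force: 0.0
```

>>> move_arm:
  increments:
    - [0, 0, -0.003, 0.012, 0, 0, 0]
    - [0, 0, -0.007, 0.012, 0, 0, 0]
    - [0, 0, -0.01, 0.012, 0, 0, 0]
    - [0, 0, -0.01, 0.012, 0, 0, 0]
    - [0, 0, -0.01, 0.003, 0, 0, 0]
    - [0, 0, -0.01, 0.001, 0, 0, 0]
    - [0, 0, -0.01, 0, 0, 0, 0]
    - [0, 0, -0.01, -0.001, 0, 0, 0]
    - [0, 0, -0.01, -0.001, 0, 0, 0]
    - [0, 0, -0.01, -0.002, 0, 0, 0]
    - [0, 0, 0, 0, 0, 0, 0]

```text
clock: 11.32
position: [566.1, -103.5, 144.8]
ee_rot: [0.213, 0.692, 0.659, -0.205]
wrist_force: [0.4, -0.4, 0.4]
width: 0.0
grip_force: 0.0
```

>>> move_arm:
  increments:
    - [0, 0, 0.02, 0.01, 0, 0, 0]
    - [0, 0, 0.025, 0.02, 0.05, 0, 0]
    - [0, 0, 0.025, 0.03, 0.1, 0, 0]
    - [0, 0, 0.025, 0.03, 0.1, 0, 0]
    - [0, 0, 0.02, 0.01, 0.1, 0, 0]
    - [0, 0, 0, 0, 0.1, 0, 0]
    - [0, 0, 0, 0, 0.1, 0, 0]
    - [0, 0, 0, 0, 0.05, 0, 0]
    - [0, 0, 0, 0, 0, 0, 0]

```text
clock: 12.07
position: [567.0, 11.7, 245.8]
ee_rot: [-0.0, 0.724, 0.689, 0.001]
wrist_force: [-0.5, -0.2, -0.7]
width: -0.2
grip_force: 0.0
```

Run:
```python
from h import *
A=eyes.snapshot("top");B=eyes.snapshot("scene");cv2.imwrite("pics/A6.png",A);cv2.imwrite("pics/B6.png",B)
a=cv2.resize(A[110:245,205:365],(592,500)); b=cv2.resize(B[110:270,130:310],(562,500))
cv2.imwrite("pics/c6.png",cv2.resize(np.hstack([a,b]),(800,346)))
for n,I in(("top",A),("scene",B)):
    h=cv2.cvtColor(I,cv2.COLOR_BGR2HSV); m=cv2.inRange(h,(0,150,70),(5,255,255))|cv2.inRange(h,(174,150,70),(180,255,255))
    for c in cv2.findContours(m,cv2.RETR_EXTERNAL,cv2.CHAIN_APPROX_NONE)[0]:
        if cv2.contourArea(c)>30: print(n,np.round(cv2.minEnclosingCircle(c)[0],1),cv2.boundingRect(c),cv2.fitEllipse(c), plane(n,cv2.fitEllipse(c)[0],60).round(1))
print(readout.observe()["joint_pos"].round(2))
```

```text
scene [153.5 359.5] (149, 355, 10, 10) ((153.66229248046875, 359.70733642578125), (8.391801834106445, 10.094759941101074), 47.870849609375) [924.  237.7  60. ]
scene [ 90.5 264. ] (87, 261, 8, 7) ((90.51436614990234, 263.8778076171875), (6.040685653686523, 7.659567356109619), 69.60707092285156) [925.  -33.2  60. ]
scene [245. 216.] (236, 208, 19, 15) ((245.1290283203125, 215.32968139648438), (14.286404609680176, 18.10618019104004), 90.08977508544922) [569.7  82.   60. ]
[-0.19  0.17  1.63 -0.    1.35 -0.14]
```

View pics/c6.png

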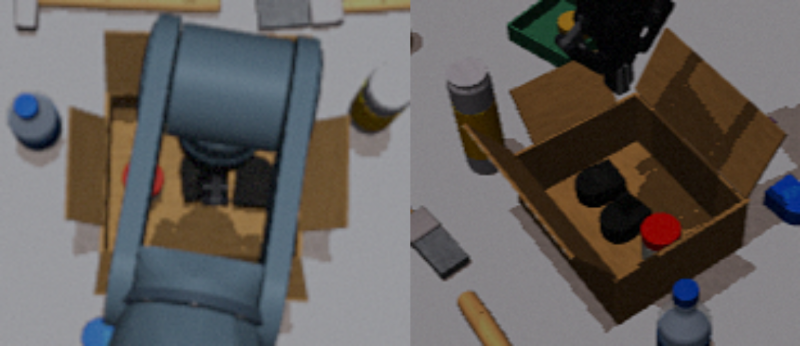

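All four flaps stand open. The red cap is at (143,180) in the top crop, partly hidden by the arm, and at (660,230) in the scene crop. I'll shift the arm aside for a two-view fix.

>>> move_arm:
  increments:
    - [1, 0, -0.03, 0.01, 0, 0, 0]
    - [1, 0, -0.03, 0.01, 0, 0, 0]
    - [1, 0, -0.03, 0, 0, 0, 0]
    - [1, 0, -0.03, 0, 0, 0, 0]
    - [1, 0, 0, 0, 0, 0, 0]

```text
clock: 12.58
position: [566.8, -110.5, 265.4]
ee_rot: [0.001, 0.724, 0.689, -0.002]
wrist_force: [0.5, 0.3, -0.1]
width: 60.0
grip_force: 0.0
```

Run:
```python
from h import *
C={}
for n in("top","scene"):
    I=eyes.snapshot(n); cv2.imwrite(f"pics/{n}7.png",I); h=cv2.cvtColor(I,cv2.COLOR_BGR2HSV)
    m=cv2.inRange(h,(0,120,50),(7,255,255))|cv2.inRange(h,(172,120,50),(180,255,255))
    for c in cv2.findContours(m,cv2.RETR_EXTERNAL,cv2.CHAIN_APPROX_NONE)[0]:
        e=cv2.fitEllipse(c) if len(c)>5 else None
        if cv2.contourArea(c)>100 and (150<e[0][1]<230): C[n]=e[0]; print(n,e,plane(n,e[0],60).round(1))
print(tri(C["scene"],C["top"]))
# mat: two views centre
M={}
for n in("scene","top"):
    h=cv2.cvtColor(cv2.imread(f"pics/{n}7.png"),cv2.COLOR_BGR2HSV)
    m=cv2.morphologyEx(cv2.inRange(h,(5,80,90),(22,255,255)),cv2.MORPH_CLOSE,np.ones((3,3)))
    w={"scene":(348,266),"top":(180,226)}[n]
    for c in cv2.findContours(m,cv2.RETR_EXTERNAL,cv2.CHAIN_APPROX_NONE)[0]:
        if cv2.contourArea(c)>600 and cv2.pointPolygonTest(c,w,False)>0:
            q=cv2.boxPoints(cv2.minAreaRect(c)) if n=="top" else cv2.approxPolyDP(c,8,True)[:,0]
            if n=="scene" and len(q)==4:
                d=np.cross(q[2]-q[0],q[3]-q[1]); t=np.cross(q[1]-q[0],q[3]-q[1])/d; ctr=q[0]+t*(q[2]-q[0])
            else: ctr=q.mean(0)
            M[n]=ctr; print(n,len(q),ctr,plane(n,ctr,4).round(1))
print("mat",tri(M["scene"],M["top"]))
```

```text
top ((260.39666748046875, 179.39781188964844), (14.942687034606934, 15.795129776000977), 162.8047332763672) [569.1  82.9  60. ]
scene ((244.9612579345703, 215.86328125), (15.672065734863281, 18.091167449951172), 76.30552673339844) [571.1  83.   60. ]
(array([569.83559225,  82.49549637,  58.21282513]), np.float64(1.241577969371823))
scene 4 [347.69199799 264.93658782] [444.8 324.8   4. ]
top 4 [180.4038  225.74568] [444.  324.2   4. ]
mat (array([444.00556108, 324.476236  ,   2.70473491]), np.float64(0.03371498666563149))<stdin>:20: DeprecationWarning: Arrays of 2-dimensional vectors are deprecated. Use arrays of 3-dimensional vectors instead. (deprecated in NumPy 2.0)
```

The jar is at (570,82.5), with the cap top near z≈60. The mat is at (444,324.5), z≈3. Next: reach over the jar, descend and check.

>>> move_arm:
  increments:
    - [1, 0.003, 0.032, 0, 0, 0, 0]
    - [1, 0, 0.032, 0, 0, 0, 0]
    - [1, 0, 0.032, 0, 0, 0, 0]
    - [1, 0, 0.032, 0, 0, 0, 0]
    - [1, 0, 0.032, 0, 0, 0, 0]
    - [1, 0, 0.033, 0, 0, 0, 0]
    - [1, 0, 0, -0.025, 0, 0, 0]
    - [1, 0, 0, -0.025, 0, 0, 0]
    - [1, 0, 0, -0.025, 0, 0, 0]
    - [1, 0, 0, -0.025, 0, 0, 0]
    - [1, 0, 0, 0, 0, 0, 0]

```text
clock: 13.6
position: [565.5, 88.6, 160.0]
ee_rot: [-0.004, 0.723, 0.691, -0.004]
wrist_force: [-0.9, -0.5, -0.6]
width: 85.7
grip_force: 0.0
```

>>> move_arm:
  increments:
    - [1, 0, 0, 0, 0, 0, 0]
    - [1, 0, 0, 0, 0, 0, 0]

```text
clock: 13.77
position: [570.3, 87.4, 167.0]
ee_rot: [0.001, 0.723, 0.691, 0.0]
wrist_force: [-0.4, -0.1, -0.3]
width: 85.2
grip_force: 0.0
```

>>> move_arm:
  increments:
    - [1, 0, -0.005, -0.02, 0, 0, 0]
    - [1, 0, 0, -0.02, 0, 0, 0]
    - [1, 0, 0, -0.02, 0, 0, 0]
    - [1, 0, 0, -0.015, 0, 0, 0]
    - [1, 0, 0, -0.015, 0, 0, 0]
    - [1, 0, 0, 0, 0, 0, 0]
    - [1, 0, 0, 0, 0, 0, 0]

```text
clock: 14.35
position: [570.6, 81.5, 77.0]
ee_rot: [0.0, 0.723, 0.69, 0.0]
wrist_force: [0.6, -0.0, 0.7]
width: 85.5
grip_force: 0.0
```

>>> move_arm:
  increments:
    - [1, 0, 0, -0.012, 0, 0, 0]
    - [1, 0, 0, -0.012, 0, 0, 0]
    - [1, 0, 0, -0.009, 0, 0, 0]
    - [1, 0, 0, 0, 0, 0, 0]
    - [1, 0, 0, 0, 0, 0, 0]

```text
clock: 14.77
position: [569.1, 81.5, 41.8]
ee_rot: [-0.001, 0.724, 0.69, -0.001]
wrist_force: [0.8, 0.4, 0.2]
width: 85.6
grip_force: 0.0
```

>>> move_arm:
  increments:
    - [0.45, 0, 0, 0, 0, 0, 0]
    - [0.4, 0, 0, 0, 0, 0, 0]
    - [0.3, 0, 0, 0, 0, 0, 0]
    - [0.3, 0, 0, 0, 0, 0, 0]
    - [0.3, 0, 0, 0, 0, 0, 0]
    - [0.3, 0, 0, 0, 0, 0, 0]
    - [0.3, 0, 0, 0, 0, 0, 0]
  force: 25

```text
clock: 15.35
position: [570.3, 81.4, 43.3]
ee_rot: [0.0, 0.724, 0.69, 0.0]
wrist_force: [-2.0, 0.7, 5.8]
width: 46.5
grip_force: 25.7
```

>>> move_arm:
  increments:
    - [0.3, 0, 0, 0.01, 0, 0, 0]
    - [0.3, 0, 0, 0.015, 0, 0, 0]
    - [0.3, 0, 0, 0.02, 0, 0, 0]
    - [0.3, 0, 0, 0.02, 0, 0, 0]
    - [0.3, 0, 0, 0.025, 0, 0, 0]
    - [0.3, 0, 0, 0.025, 0, 0, 0]
    - [0.3, 0, 0, 0.025, 0, 0, 0]
    - [0.3, 0, 0, 0.025, 0, 0, 0]
    - [0.3, 0, 0, 0.02, 0, 0, 0]
    - [0.3, 0, 0, 0.015, 0, 0, 0]
    - [0.3, 0, 0, 0, 0, 0, 0]
    - [0.3, 0, 0, 0, 0, 0, 0]

```text
clock: 16.35
position: [570.0, 81.4, 243.4]
ee_rot: [0.001, 0.724, 0.69, 0.001]
wrist_force: [-0.1, 0.2, -1.4]
width: 46.5
grip_force: 25.9
```

The jar is gripped at 46.5 mm width. Next, carry it to the mat.

>>> move_arm:
  increments:
    - [0.3, -0.006, 0.012, 0, 0, 0, 0]
    - [0.3, -0.012, 0.023, 0, 0, 0, 0]
    - [0.3, -0.0135, 0.026, 0, 0, 0, 0]
    - [0.3, -0.0135, 0.026, 0, 0, 0, 0]
    - [0.3, -0.0135, 0.026, 0, 0, 0, 0]
    - [0.3, -0.0135, 0.026, 0, 0, 0, 0]
    - [0.3, -0.0135, 0.026, 0, 0, 0, 0]
    - [0.3, -0.0135, 0.026, 0, 0, 0, 0]
    - [0.3, -0.0135, 0.026, 0, 0, 0, 0]
    - [0.3, -0.01, 0.018, 0, 0, 0, 0]
    - [0.3, -0.004, 0.008, 0, 0, 0, 0]
    - [0.3, 0, 0, 0, 0, 0, 0]

```text
clock: 17.35
position: [441.1, 325.9, 241.1]
ee_rot: [-0.001, 0.722, 0.691, -0.001]
wrist_force: [0.7, 0.2, -1.0]
width: 45.9
grip_force: 25.9
```

>>> move_arm:
  increments:
    - [0.3, 0, 0, -0.015, 0, 0, 0]
    - [0.3, 0, 0, -0.02, 0, 0, 0]
    - [0.3, 0, 0, -0.025, 0, 0, 0]
    - [0.3, 0, 0, -0.025, 0, 0, 0]
    - [0.3, 0, 0, -0.025, 0, 0, 0]
    - [0.3, 0, 0, -0.025, 0, 0, 0]
    - [0.3, 0, 0, -0.02, 0, 0, 0]
    - [0.3, 0, 0, -0.015, 0, 0, 0]
    - [0.3, 0, 0, 0, 0, 0, 0]
    - [0.3, 0, 0, 0, 0, 0, 0]

```text
clock: 18.18
position: [442.8, 323.1, 71.6]
ee_rot: [-0.0, 0.724, 0.69, -0.002]
wrist_force: [0.8, 0.6, -0.7]
width: 46.0
grip_force: 26.0
```

>>> move_arm:
  increments:
    - [0.3, 0.001, 0.001, -0.008, 0, 0, 0]
    - [0.3, 0, 0, -0.008, 0, 0, 0]
    - [0.3, 0, 0, -0.006, 0, 0, 0]
    - [0.3, 0, 0, -0.002, 0, 0, 0]
    - [0.3, 0, 0, -0.002, 0, 0, 0]
    - [0.3, 0, 0, -0.001, 0, 0, 0]
    - [0.3, 0, 0, 0, 0, 0, 0]
    - [0.3, 0, 0, 0, 0, 0, 0]

```text
clock: 18.85
position: [444.5, 325.5, 46.0]
ee_rot: [0.0, 0.723, 0.69, 0.0]
wrist_force: [-0.1, 1.0, 0.2]
width: 46.6
grip_force: 26.0
```

>>> move_arm:
  increments:
    - [0.3, 0, 0, -0.001, 0, 0, 0]
    - [0.3, 0, 0, -0.001, 0, 0, 0]
    - [0.3, 0, 0, 0, 0, 0, 0]

```text
clock: 19.1
position: [444.3, 325.4, 43.7]
ee_rot: [0.0, 0.724, 0.69, 0.0]
wrist_force: [0.4, -0.7, -0.6]
width: 46.2
grip_force: 26.0
```

>>> move_arm:
  increments:
    - [0.3, 0, 0, -0.001, 0, 0, 0]
    - [0.3, 0, 0, 0, 0, 0, 0]
    - [0.3, 0, 0, 0, 0, 0, 0]

```text
clock: 19.35
position: [444.3, 325.4, 42.7]
ee_rot: [-0.0, 0.724, 0.69, -0.0]
wrist_force: [0.5, -0.6, -0.8]
width: 46.2
grip_force: 26.0
```

>>> move_arm:
  increments:
    - [0.3, 0, 0, -0.001, 0, 0, 0]
    - [0.3, 0, 0, 0, 0, 0, 0]
    - [0.3, 0, 0, 0, 0, 0, 0]

```text
clock: 19.6
position: [444.4, 325.5, 42.4]
ee_rot: [0.0, 0.723, 0.69, 0.0]
wrist_force: [-1.6, -0.8, 5.3]
width: 46.1
grip_force: 26.3
```

Contact with the mat is felt at 5 N. Next: release and retreat.

>>> move_arm:
  increments:
    - [0.3, 0, 0, 0, 0, 0, 0]
    - [0.65, 0, 0, 0, 0, 0, 0]
    - [0.8, 0, 0, 0, 0, 0, 0]
    - [1, 0, 0, 0, 0, 0, 0]
    - [1, 0, 0, 0, 0, 0, 0]
    - [1, 0, 0, 0, 0, 0, 0]
    - [1, 0, 0, 0, 0, 0, 0]

```text
clock: 20.18
position: [444.3, 325.4, 41.7]
ee_rot: [-0.0, 0.724, 0.69, -0.0]
wrist_force: [0.0, -0.4, 0.0]
width: 85.0
grip_force: 0.0
```

>>> move_arm:
  increments:
    - [1, 0, 0, 0.01, 0, 0, 0]
    - [1, 0, 0, 0.02, 0, 0, 0]
    - [1, 0, 0, 0.025, 0, 0, 0]
    - [1, 0, 0, 0.025, 0, 0, 0]
    - [1, 0, 0, 0.03, 0, 0, 0]
    - [1, 0, 0, 0.03, 0, 0, 0]
    - [1, 0, 0, 0.03, 0, 0, 0]
    - [1, 0, 0, 0.03, 0, 0, 0]
    - [1, -0.03, 0, 0, 0, 0, 0]
    - [1, -0.03, 0, 0, 0, 0, 0]
    - [1, -0.03, 0, 0, 0, 0, 0]
    - [1, 0, 0, 0, 0, 0, 0]

```text
clock: 21.18
position: [349.8, 325.3, 242.0]
ee_rot: [-0.001, 0.723, 0.691, -0.001]
wrist_force: [0.1, 1.0, -0.0]
width: 85.5
grip_force: 0.0
```

Run:
```python
from h import *
A=eyes.snapshot("top");B=eyes.snapshot("scene")
a=A[100:300,100:380]; b=B[100:310,120:400]
cv2.imwrite("pics/c8.png",cv2.resize(np.hstack([cv2.resize(a,(400,300)),cv2.resize(b,(400,300))]),(800,300)))
print(readout.observe()["position"].round(0))
```

```text
[354. 326. 243.]
```

View pics/c8.png

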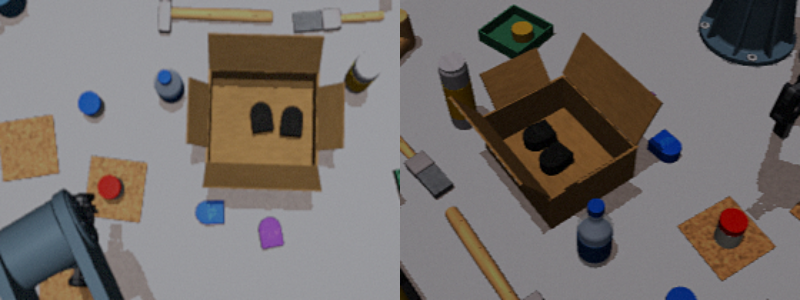

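The jar stands upright at the middle of the mat (scene crop (732,228)). All four flaps are open, both heels are in the carton and nothing else has moved.

```bash
python3 -c "
from station import bot
print(bot.sign_off())"
```

```text
the job is handed in; nothing more can be done
None
```

The job is handed in: all four flaps are open past upright, the red-capped jar was set down upright, released near the middle of the right-most cork mat, both heels are still in the carton, and nothing else looked moved in the last pictures; the sign-off returned no verdict.

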